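# Pack the second lapping block and swing the transit case shut

### The arm

A 7-joint arm with a two-finger parallel gripper is mounted at the origin on the work surface. World frame = base frame: x ahead of the robot, y to its left, z up, the work surface at z = 0. Lengths are in mm, angles in rad, forces in N, time in s.
With the tool pointing down it reaches from about 425 to 1025 mm from the base axis. Payload 9.4 kg.
Tool frame: the origin (TCP) lies midway between the tips of the shut fingers; the grasp point (between the pads) lies 19 mm behind it (tcp_to_grasp is the distance from the TCP to the grasp point, in mm); z points along the fingers, y is the line along which they close (so a half turn about z gives the same grasp; the last joint's range is limited). The gripper opens to 85 mm and grips with 20 to 120 N. Pads are 22 mm wide; open, the fingers measure 114 mm over their backs; the gripper's body (76 mm by 85 mm) begins 54 mm behind the grasp point. The pads swing forward as they close: fully open they stand 13 mm farther back than shut.
Start: joints at [-1.258, 0.599, -0.003, 1.599, 0.002, 0.943, -0.08], TCP at [275.506, 670.612, 231.275] pointing down, gripper open.
Joint ranges: [-2.57, 2.57], [-0.35, 1.97], [-1.29, 1.29], [0.11, 2.56], [-1.05, 4.19], [0.11, 1.86], [-2.63, 2.63]. Speed limits (rad/s): [2.22, 2.22, 3.01, 3.01, 3.14, 3.14, 3.14].

### API

Orientations are given as [roll, pitch, yaw] about the fixed x, y, z axes, in that order (R = Rz(yaw) Ry(pitch) Rx(roll)).
In Python, from cell import observe, capture, finish_job, tcp_to_grasp gives the robot as it stands. The module is installed in compiled form; this text tells all that it offers.
- The arm moves only by the tool play_rows, never from a script. Its argument "rows" is one flat list of numbers, 7 for each row, row after row: the shift along the world's x, y, z in cm, then the turn, a rotation vector about the world's x, y, z in degrees, then the opening, from 0 (shut) to 1 (fully open). A call has 1 to 8 rows; each row is the pose to reach, as a shift and turn from the pose commanded when the call began; what a row does not reach only later rows make up. A row lasts 1/12 s, in which the tool goes at most 41.7 mm and 7.16 degrees, less where a joint would pass 70% of its speed; a pose out of reach is approached as far as the arm can. A call with a gripper value outside its range is refused whole. The fingers move at their own pace and stop on an object; "force" is the grip in N (left out, the last holds). Time passes only in rows, so rows that repeat a pose let the fingers close. It gives the time, the measured TCP pose, the force, the opening and the grip force at its end, in the units of the state.
- observe(): the state, without advancing time (a new reading comes with each control period).
- capture(name): name is "side" or "top" or "wrist"; returns a dict with "image" (420x560x3 uint8, blue, green, red), "z_map" (420x560 float32, mm along the optical axis (not along the pixel's ray), 0 where there is no reading), "fx", "fy", "cx", "cy" (pixels), "k1" (the pictures are not rectified: a ray, as slopes to the right and down, at radius r is drawn at 1 + k1 r^2 times it, then the intrinsics apply), "extrinsics" (4x4, takes a point from world to camera coordinates); the wrist camera has in their place "hand_eye" (4x4, takes a point from camera to tool coordinates, whose origin is the TCP and whose axes are the flange's). Camera axes: x right, y down, z forward; pixel columns grow to the right and rows downward; lengths in mm; the calibration is good to about 2 mm. A picture is of the moment at which its call begins: read the wrist's pose just before it.
- finish_job(): hands the job in; it is judged then, once.
The state is a dict: "t": time; "q": joint angles; "joint_velocities": joint speeds; "joint_efforts": joint torques, N m; "eef_pos": TCP position; "tcp_rot": TCP orientation; "force": force on the tool from outside, world axes, zero at the start; "wrist_torque": the same for the moment, N m; "gripper_width": finger opening in mm; "grasp_force": force on a finger pad.
Only numpy, scipy, OpenCV 4.12 (cv2) and the standard library are available. Lean on these libraries where they do the work, as an engineer would, in place of code of your own. Each camera call takes 0.05 s, during which the arm holds its last target. There are 200 camera calls.

### The job

Finish packing the case: take the orange-gripped lapping block from the bench and lower it flat, right way up, into the empty bay with the yellow floor. Then gently push the open lid past upright, just far enough, and leave it to swing shut by its own weight without pressing or guiding it down. Leave everything else where it is.

Things in the scene. Friction and masses are not known exactly. Their poses are not given: they have to be found in the camera images.
- block_center (a point): Centre (half-way up, 27 mm above its underside) of the orange-gripped hand lapping block that lies loose on the bench. Flat dark steel sole 150 x 70 x 10 mm (x, y, z), and on it a central upright orange grip ridge 110 mm long (x), 32 mm wide (y), from 10 to 54 mm above the underside, edges rounded. About 0.4 kg. x runs along its length, z up. Take it by the ridge from above, fingers closing along y.
- packed_center (a point): Centre (27 mm up) of an identical block with a green grip, already packed in the case's other bay. It stays there.
- case: Grey open-topped transit case, fixed to the bench; origin at the centre of its underside. Outside 200 mm (x) by 236 mm (y) by 70 mm high; walls, floor and divider 6 mm thick. A divider along x at y = 0 makes two bays side by side in y, each 188 mm long (x) by 109 mm wide (y) and 64 mm deep, centred at y = +57.5 and -57.5 mm. The lid's hinge is along the rim at x = +100 mm.
- bay_floor (a point): Centre of the empty bay's floor (6 mm above the bench), marked with a thin yellow sheet; axes parallel to those of the case. It is either the bay at case y = +57.5 or -57.5 mm.
- lid_hinge (a point): Point on the lid's hinge line, at its middle (case x = +100, y = 0, z = 70 mm). It turns with the lid: its x axis points from the free edge to the hinge in the plane of the lid, y along the hinge.
- lid_edge (a point): Middle of the lid's free edge, half-way through its thickness. The lid is a flat blue plate 200 mm from hinge to free edge, 236 mm wide, 10 mm thick, 0.35 kg, its underside in line with the hinge.
- lid (a joint): Lid angle, rad: 0 = shut flat on the rim, 1.57 = upright, 1.87 = fully open, leaning 17 degrees outwards against a stop (as at the start; the free edge is then about 260 mm above the bench and 60 mm outside the hinge). The hinge is light and damped: pushed about 0.1 rad or more past upright (below about 1.45) the lid sinks shut by itself in about 1 to 4 s; about 1 to 2 N at the free edge moves it.
- tape: Roll of brown tape, 90 mm across, 48 mm high, standing flat on the bench; bystander. Origin under its centre.
- labels: White roll of labels, 100 mm across, 70 mm high; bystander. Origin under its centre.
- penpot: White pot with pens, 74 mm across, 150 mm high over the pens; bystander. Origin under its centre.
- carton: Small brown carton 100 x 80 x 60 mm; bystander. Origin under its centre.
There are look-alikes about, which are no part of the job. Leave any pink or purple look-alike of the part that bears block_center alone.

How it is judged (in metres and radians):
On the way, in this order (a step that is already met when the one before it is completed fails the run):
1. the orange block lies flat in the empty bay, released, while the lid is still open (x of block_center in the frame of bay_floor between -0.025 and 0.025 m and y of block_center in the frame of bay_floor between -0.025 and 0.025 m and z of block_center in the frame of bay_floor below 0.034 m and angle between block_center's own z axis and vertical below 0.12 rad and contact force between the fingers and block below 0.1 N and value of joint lid above 1.6 rad), for 0.2 s.
2. the lid swings down free, nothing of the robot touching it (value of joint lid between 0.1 and 0.9 rad and velocity of joint lid below -0.1 rad/s and contact force between each of the arm, the fingers and lid below 0.1 N), for 0.1 s.
At the end, for the whole second after the job is handed in: The lid is shut (under 0.03 rad) and still; the orange block lies at rest in the bay with the yellow floor, flat on its sole (within 0.12 rad), its centre within 25 mm of the bay's centre in length and width and at most 34 mm above the bay floor; the green block is within 30 mm of where it was (value of joint lid below 0.03 rad and velocity of joint lid between -0.05 and 0.05 rad/s and x of block_center in the frame of bay_floor between -0.025 and 0.025 m and y of block_center in the frame of bay_floor between -0.025 and 0.025 m and z of block_center in the frame of bay_floor below 0.034 m and angle between block_center's own z axis and vertical below 0.12 rad and linear speed of block below 0.02 m/s and distance of packed_center from where it was at the start of the episode below 0.03 m); the robot touches nothing.
It fails at once if the orange block let go in the air (its centre more than 65 mm above the bench, over 30 mm above where it would lie in the case) (height (world z) of block_center above 0.065 m and contact force between the fingers and block below 0.05 N).
It fails at once if the robot presses or guides the lid down (over 1 N on it below 0.8 rad) (value of joint lid below 0.8 rad and contact force between any of the arm, the fingers and lid above 1 N).
It fails at once if the lid flung shut (faster than 4 rad/s; left alone it stays under 2) (velocity of joint lid below -4 rad/s).
It fails at once if the packed green block or another thing on the bench shifted by more than 30 mm (distance of any of packed_center, tape, labels, penpot, carton from where it was at the start of the episode above 0.03 m).
It also fails if it takes over 72 s, if anything falls off the work surface, if the arm or the gripper's body presses on something with over 40 N, if the wrist force passes 120 N, or if a joint passes its speed limit or range.

## Working session

There is one attempt and no reset: what is moved stays moved. The work goes in short steps, Python scripts to look and compute and a tool call to move; the robot and the scene stay as the last step left them, time stands still between calls to the robot, and variables do not carry over. Pictures are saved under pics/ and viewed, at most 10 in all, crops included, and the job is handed in when it is done.

Besides the shell and the picture viewer there is one more tool, called after "Emit:" as name(argument=value, ...) on one line, values as JSON. play_rows: Moves the arm, as the interface text tells. Its arguments: {"type":"object","properties":{"rows":{"type":"array"},"force":{"type":"number"}},"required":["rows"]}

```bash
mkdir -p pics; cat > h.py <<'E'
import numpy as np,cv2
from cell import observe,capture,finish_job,tcp_to_grasp
from scipy.spatial.transform import Rotation as R
def snap(name):
    s=observe(); c=capture(name)
    if name=="wrist":
        T=np.eye(4);T[:3,:3]=R.from_euler('xyz',s['tcp_rot']).as_matrix();T[:3,3]=s['eef_pos']
        c['c2w']=T@c['hand_eye']
    else: c['c2w']=np.linalg.inv(c['extrinsics'])
    return c
def cloud(c):
    h,w=c['z_map'].shape
    u,v=np.meshgrid(np.arange(w),np.arange(h))
    K=np.array([[c['fx'],0,c['cx']],[0,c['fy'],c['cy']],[0,0,1]])
    p=cv2.undistortPoints(np.stack([u,v],-1).reshape(-1,1,2).astype(np.float64),K,np.array([c['k1'],0,0,0.])).reshape(h,w,2)
    z=c['z_map'][...,None]
    P=np.concatenate([p*z,z],-1)
    return P@c['c2w'][:3,:3].T+c['c2w'][:3,3]
E
python3 - <<'E'
from h import *
s=observe();print({k:np.round(v,3) for k,v in s.items()},tcp_to_grasp)
for n in("side","top"):
    c=snap(n);np.savez(n+".npz",P=cloud(c),I=c['image'],**{k:c[k] for k in('fx','fy','cx','cy','k1','c2w')})
    cv2.imwrite(f"pics/{n}0.png",c['image'])
    print(n,np.round(c['c2w'],2).tolist())
E
```

```text
{'t': np.float64(0.0), 'q': array([-1.258,  0.6  , -0.003,  1.6  ,  0.002,  0.943, -0.08 ]), 'joint_velocities': array([ 0.001, -0.001,  0.   ,  0.001, -0.   , -0.001, -0.002]), 'joint_efforts': array([-0.0000e+00, -7.7646e+01,  1.5640e+00, -2.5801e+01,  1.2000e-02,
        9.0000e-03, -0.0000e+00]), 'eef_pos': array([275.319, 670.156, 230.369]), 'tcp_rot': array([-3.14 ,  0.   ,  2.752]), 'force': array([-0.259,  0.065,  0.414]), 'wrist_torque': array([-0.027, -0.016, -0.048]), 'grasp_force': np.float64(0.0), 'gripper_width': np.float64(85.249)} 18.700000000000003
side [[-0.87, 0.36, -0.34, 834.34], [0.49, 0.63, -0.59, 555.96], [0.01, -0.69, -0.73, 786.0], [0.0, 0.0, 0.0, 1.0]]
top [[-0.0, -1.0, 0.1, 386.6], [-1.0, 0.0, -0.0, 4.33], [0.0, -0.1, -1.0, 1486.91], [0.0, 0.0, 0.0, 1.0]]
```

View pics/top0.png

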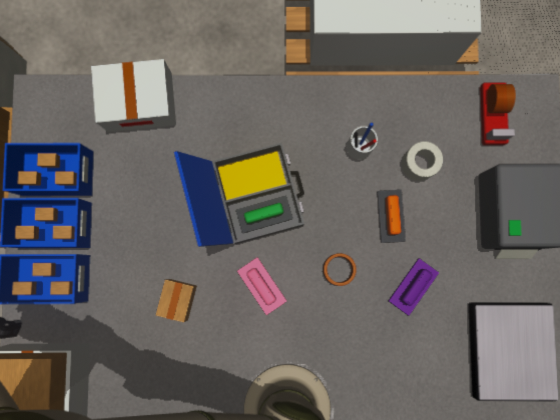

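View pics/side0.png

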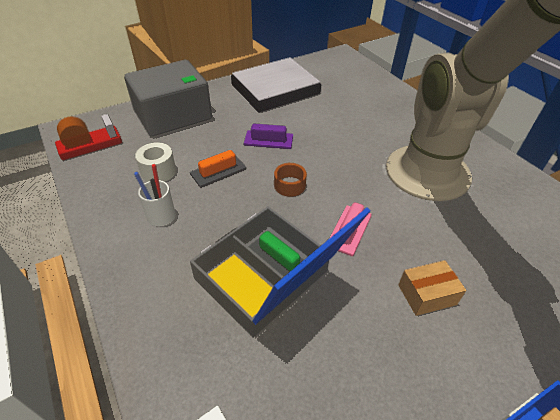

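The top view shows the orange block with a dark sole at (392,215). Things that could be taken for it are the pink block (262,286), the purple block (414,287) and the packed green block (264,213). The orange tape ring is at (339,269). The yellow bay is at (252,175), and the lid is open on its left at (203,200). The orange grip on dark steel fits the description.

```bash
python3 - <<'E'
from h import *
for n in("top","side"):
    d=np.load(n+".npz");P=d['P'];I=d['I'];H=cv2.cvtColor(I,cv2.COLOR_BGR2HSV);z=P[...,2]
    def rect(m,t):
        q=P[m];q=q[np.isfinite(q).all(1)]
        if len(q)<5:print(n,t,len(q));return
        r=cv2.minAreaRect(q[:,:2].astype(np.float32));print(n,t,len(q),'c',np.round(r[0]),'s',np.round(r[1]),'a',round(r[2],1),'z',np.round(np.percentile(q[:,2],[5,50,95])),'med',np.round(np.median(q[:,:2],0)))
    if n=="top":
        reg=np.zeros(z.shape,bool);reg[183:250,372:412]=1
        creg=np.zeros(z.shape,bool);creg[140:250,180:312]=1
        lid=creg
        print('bench z',np.median(z[230:260,300:320]))
    else:
        reg=np.zeros(z.shape,bool);reg[145:190,185:250]=1
        creg=np.zeros(z.shape,bool);creg[200:345,185:375]=1
    org=reg&(H[...,0]<18)&(H[...,1]>150)
    rect(org&(z>46)&(z<60),'ridge top');rect(reg&(z>5)&(z<16),'sole')
    rect(reg&(z>4)&(z<62),'whole')
    yel=creg&(abs(H[...,0].astype(int)-27)<8)&(H[...,1]>150);rect(yel,'yellow')
    blu=creg&(abs(H[...,0].astype(int)-115)<15)&(H[...,1]>150)
    rim=creg&(z>64)&(z<77)&~blu;rect(rim,'rim')
    rect(creg&(abs(H[...,0].astype(int)-62)<15)&(H[...,1]>120)&(z>45),'green')
    q=P[blu&(z>80)];
    print('lid',len(q),'zmax',np.percentile(q[:,2],[50,99,99.8]));e=q[q[:,2]>np.percentile(q[:,2],99)-10];print(np.round(e[[e[:,1].argmin(),e[:,1].argmax(),e[:,0].argmin(),e[:,0].argmax()]]))
d=np.load("top.npz");cv2.imwrite("pics/crop.png",cv2.resize(d['I'][120:260,170:430],None,fx=3,fy=3,interpolation=cv2.INTER_CUBIC))
E
```

```text
bench z 0.11414671781290053
top ridge top 404 c [ 534. -299.] s [110.  31.] a 3.4 z [48. 53. 58.] med [ 535. -299.]
top sole 793 c [ 534. -301.] s [112. 191.] a 88.8 z [ 5. 10. 15.] med [ 530. -286.]
top whole 1423 c [ 534. -301.] s [112. 191.] a 88.8 z [ 5. 12. 56.] med [ 532. -294.]
top yellow 2175 c [542.  71.] s [335. 180.] a 15.0 z [ 2.  7. 13.] med [653. 101.]
top rim 816 c [595.  79.] s [237. 212.] a 15.1 z [65. 70. 75.] med [592.  81.]
top green 438 c [474.  62.] s [180. 106.] a 2.7 z [52. 59. 65.] med [538.  64.]
lid 2950 zmax [ 186.82492307  264.27916441 1486.91331665]
[[ 387.    4. 1487.]
 [ 645.  256.  255.]
 [ 387.    4. 1487.]
 [ 652.  256.  258.]]
side ridge top 305 c [ 535. -295.] s [108.  33.] a 3.9 z [47. 53. 56.] med [ 537. -292.]
side sole 505 c [ 539. -325.] s [158. 128.] a 2.6 z [ 6. 10. 13.] med [ 550. -279.]
side whole 1142 c [ 532. -317.] s [188. 170.] a 63.0 z [ 7. 21. 55.] med [ 542. -284.]
side yellow 1952 c [701. 287.] s [586. 130.] a 76.1 z [ 6.  8. 10.] med [649.  86.]
side rim 985 c [594.  82.] s [239. 220.] a 15.1 z [65. 70. 73.] med [661.  31.]
side green 595 c [657. 301.] s [615.  87.] a 63.3 z [48. 59. 62.] med [543.  73.]
lid 1591 zmax [239.79743641 262.74907649 785.99760196]
[[443. 205. 262.]
 [834. 556. 786.]
 [440. 210. 259.]
 [834. 556. 786.]]
```

View pics/crop.png

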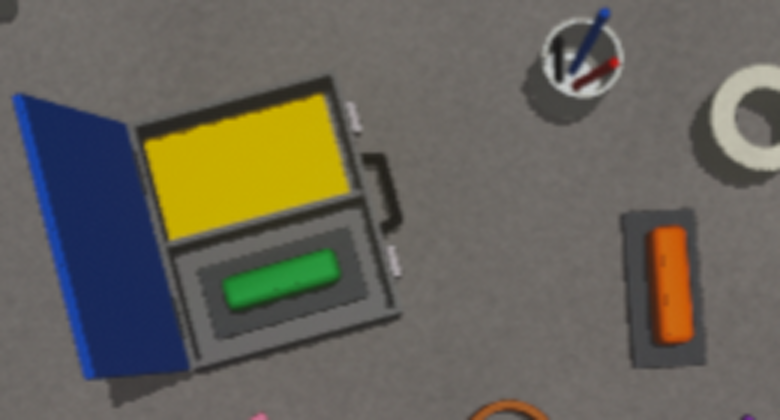

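The crop confirms the orange ridge on a dark sole at crop (672,285). The empty yellow bay is on the far side at crop (245,165). Next I'll refine the case fit while starting the safe lift and transit.

```bash
python3 - <<'E'
from h import *
a=np.radians(15.1);ex=np.array([-np.sin(a),np.cos(a)]);ey=-np.array([np.cos(a),np.sin(a)])
for n in("top","side"):
    d=np.load(n+".npz");P=d['P'];I=d['I'];H=cv2.cvtColor(I,cv2.COLOR_BGR2HSV)
    q=P.reshape(-1,3);hs=H.reshape(-1,3).astype(int);r=q[:,:2]-[595,82];U=r@ex;V=r@ey;z=q[:,2]
    near=(abs(U)<150)&(abs(V)<150)
    m=near&(z>66)&(z<75)&(hs[:,1]<100)
    print(n,'rim u',np.percentile(U[m],[1,3,50,97,99]).round(),'v',np.percentile(V[m],[1,3,97,99]).round())
    print(' mid wall v',np.median(V[m&(abs(V)<25)&(abs(U)<70)]).round(1),' u- wall',np.percentile(U[m&(U<-80)&(abs(V)<80)],[5,50,95]).round())
    y=near&(abs(hs[:,0]-27)<8)&(hs[:,1]>150)&(z<14)
    print(' yellow u',np.percentile(U[y],[1,99]).round(),'v',np.percentile(V[y],[1,99]).round())
    L=near&(abs(hs[:,0]-115)<15)&(hs[:,1]>150)&(z>80)&(z<300)
    print(' lid v',np.percentile(V[L],[1,99]).round(),'top u',np.median(U[L&(z>250)]).round(),'zmax',z[L].max().round())
    k=L&(z<240)
    pf=np.polyfit(z[k],U[k],1);print(' lid slope',pf, 'u at z70',np.polyval(pf,70))
    # rim yaw from divider
    w=m&(abs(V)<20)&(abs(U)<80)
    print(' divider slope deg',np.degrees(np.polyfit(U[w],V[w],1)[0]))
E
```

```text
top rim u [-107. -103.   -5.   98.   98.] v [-117. -116.  118.  119.]
 mid wall v 3.8  u- wall [-107.  -99.  -96.]
 yellow u [-85.  91.] v [-111.  -12.]
 lid v [-112.  116.] top u nan zmax 248.0
 lid slope [ 0.30663768 76.54200222] u at z70 98.00664014729195
 divider slope deg -2.0132950829052083
side rim u [-105. -102.  -59.   90.   96.] v [-118. -117.  118.  119.]
 mid wall v nan  u- wall [-103.  -99.  -96.]
 yellow u [-85.  60.] v [-89. -10.]
 lid v [-118.  112.] top u nan zmax 229.0
 lid slope [ 0.30446093 85.85749319] u at z70 107.16975804063205
  return _methods._mean(a, axis=axis, dtype=dtype,
  ret = ret.dtype.type(ret / rcount)
Traceback (most recent call last):
TypeError: expected non-empty vector for x
```

Emit:
play_rows(rows=[0,0,14,0,0,-7,1,0,0,14,0,0,-14,1,0,0,14,0,0,-21,1,0,0,14,0,0,-28,1,0,0,14,0,0,-35,1,0,0,14,0,0,-42,1])

```text
t: 0.6
eef_pos: [275.6, 670.9, 372.9]
tcp_rot: [3.14, -0.002, 2.013]
force: [-0.5, 0.0, -1.2]
gripper_width: 85.2
grasp_force: 0.0
```

Emit:
play_rows(rows=[20,-24,0,0,0,-56,1,20,-24,0,0,0,-56,1,20,-24,0,0,0,-56,1,20,-24,0,0,0,-56,1,20,-24,0,0,0,-56,1,20,-24,0,0,0,-56,1,20,-24,0,0,0,-56,1,20,-24,0,0,0,-56,1])

```text
t: 1.27
eef_pos: [479.0, 425.1, 371.6]
tcp_rot: [3.14, 0.001, 1.029]
force: [0.9, -0.2, -0.3]
gripper_width: 85.3
grasp_force: 0.0
```

Emit:
play_rows(rows=[3,-32,0,0,0,-56,1,3,-32,0,0,0,-56,1,3,-32,0,0,0,-56,1,3,-32,0,0,0,-56,1,3,-32,0,0,0,-56,1,3,-32,0,0,0,-56,1,3,-32,0,0,0,-56,1,3,-32,0,0,0,-56,1])

```text
t: 1.93
eef_pos: [505.0, 106.7, 371.5]
tcp_rot: [-3.142, 0.0, 0.055]
force: [0.0, 0.5, -0.5]
gripper_width: 85.3
grasp_force: 0.0
```

Emit:
play_rows(rows=[2,-33,-8,0,0,0,1,2,-33,-8,0,0,0,1,2,-33,-8,0,0,0,1,2,-33,-8,0,0,0,1,2,-33,-8,0,0,0,1,2,-33,-8,0,0,0,1,2,-33,-8,0,0,0,1,2,-33,-8,0,0,0,1])

```text
t: 2.6
eef_pos: [524.8, -214.5, 292.1]
tcp_rot: [-3.141, 0.0, 0.064]
force: [0.8, 0.5, 0.8]
gripper_width: 85.6
grasp_force: 0.0
```

```bash
python3 - <<'E'
from h import *
s=observe();print(s['t'],s['q'].round(2),s['eef_pos'].round(1),np.degrees(s['tcp_rot']).round(1))
E
```

```text
2.6 [-0.26  0.42  0.78  1.93 -0.37  0.94 -0.8 ] [ 524.8 -214.5  292.1] [-180.     0.     3.7]
```

Emit:
play_rows(rows=[0.8,-8.3,-6,0,0,0,1,0.8,-8.3,-6,0,0,0,1,0.8,-8.3,-6,0,0,0,1,0.8,-8.3,-6,0,0,0,1,0.8,-8.3,-6,0,0,0,1])

```text
t: 3.02
eef_pos: [532.3, -296.6, 231.9]
tcp_rot: [-3.141, 0.002, 0.062]
force: [0.1, 0.3, -0.2]
gripper_width: 85.4
grasp_force: 0.0
```

```bash
python3 - <<'E'
from h import *
s=observe();print(s['eef_pos'].round(1),np.degrees(s['tcp_rot']).round(1))
c=snap("wrist");P=cloud(c);I=c['image'];H=cv2.cvtColor(I,cv2.COLOR_BGR2HSV);z=P[...,2]
cv2.imwrite("pics/w1.png",I)
m=(H[...,0]<18)&(H[...,1]>150)&(z>46)&(z<60)
q=P[m];r=cv2.minAreaRect(q[:,:2].astype(np.float32));print(r,len(q),np.median(q,0))
near=(abs(P[...,0]-534)<100)&(abs(P[...,1]+297)<60)&(z>6)&(z<14)
q=P[near];print(cv2.minAreaRect(q[:,:2].astype(np.float32)),len(q))
E
```

```text
[ 532.3 -296.6  231.9] [-1.8e+02  1.0e-01  3.5e+00]
((460.72760009765625, -225.85580444335938), (93.38848876953125, 298.1460876464844), 45.81047439575195) 2554 [ 518.25459477 -295.39010092   52.27667249]
((534.4037475585938, -299.0433349609375), (149.65748596191406, 70.18818664550781), 3.3401975631713867) 4300
```

View pics/w1.png

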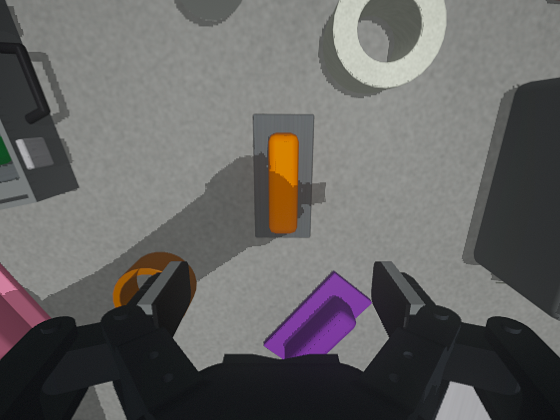

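The wrist picture shows the orange block at (283,175) with its sole outline clear. It measures (534.4, −299.0) with a yaw of 3.3°. Now I'll descend and grasp it.

Emit:
play_rows(rows=[0.2,-0.25,-4,0,0,0,1,0.2,-0.25,-8,0,0,0,1,0.2,-0.25,-12,0,0,0,1,0.2,-0.25,-15,0,0,0,1,0.2,-0.25,-18,0,0,0,1,0.2,-0.25,-20,0,0,0,1,0.2,-0.25,-21.3,0,0,0,1,0.2,-0.25,-21.3,0,0,0,1])

```text
t: 3.73
eef_pos: [535.1, -296.4, 18.4]
tcp_rot: [-3.14, 0.002, 0.066]
force: [0.3, -0.0, 0.2]
gripper_width: 85.2
grasp_force: 0.0
```

Emit:
play_rows(rows=[0,0,0,0,0,0,0,0,0,0,0,0,0,0,0,0,0,0,0,0,0,0,0,0,0,0,0,0,0,0,0,0,0,0,0,0,0,0,0,0,0,0,0,0,0,0,0,0,0,0,0,0,0,0,0,0], force=60)

```text
t: 4.4
eef_pos: [535.8, -298.5, 21.3]
tcp_rot: [3.141, -0.002, 0.064]
force: [0.6, 1.6, 9.2]
gripper_width: 31.3
grasp_force: 61.0
```

Emit:
play_rows(rows=[0,0,2,0,0,0,0,0,0,4,0,0,0,0,0,0,8,0,0,0,0,0,0,12,0,0,0,0,0,0,14,0,0,0,0,0,0,14,0,0,0,0])

```text
t: 4.9
eef_pos: [536.7, -299.6, 164.6]
tcp_rot: [3.138, -0.006, 0.064]
force: [0.2, -0.0, -4.3]
gripper_width: 31.0
grasp_force: 60.8
```

Emit:
play_rows(rows=[1,3,0,0,0,6,0,2,6,0,0,0,12,0,3,9,0,0,0,18,0,4,12,0,0,0,24,0,5,15,0,0,0,30,0,6,18,0,0,0,36,0,6,20,0,0,0,42,0,6,20,0,0,0,48,0])

```text
t: 5.57
eef_pos: [595.0, -91.5, 158.1]
tcp_rot: [-3.137, -0.001, 0.914]
force: [-1.1, 0.1, -5.0]
gripper_width: 31.3
grasp_force: 60.9
```

Emit:
play_rows(rows=[1,3,0,0,0,7,0,2,6,0,0,0,14,0,3,9,0,0,0,21,0,4,12,0,0,0,28,0,5,15,0,0,0,35,0,5.5,17,0,0,0,42,0,5.5,19.5,0,0,0,48,0,5.5,19.5,0,0,0,53.5,0])

```text
t: 6.23
eef_pos: [649.1, 104.1, 158.2]
tcp_rot: [-3.14, -0.004, 1.848]
force: [0.1, 1.2, -3.4]
gripper_width: 31.2
grasp_force: 60.9
```

Emit:
play_rows(rows=[0,0,0,0,0,0,0,0,0,0,0,0,0,0])

```text
t: 6.4
eef_pos: [649.3, 96.2, 158.8]
tcp_rot: [-3.14, -0.0, 1.833]
force: [0.0, -0.9, -2.9]
gripper_width: 31.3
grasp_force: 60.9
```

```bash
python3 - <<'E'
from h import *
s=observe();print(s['t'],s['q'].round(2),s['eef_pos'].round(1),np.degrees(s['tcp_rot']).round(1),s['gripper_width'],s['grasp_force'])
c=snap("wrist");P=cloud(c);I=c['image'];H=cv2.cvtColor(I,cv2.COLOR_BGR2HSV).astype(int)
cv2.imwrite("pics/w2.png",I)
c=snap("top");Pt=cloud(c)
a=np.radians(15.1);ex=np.array([-np.sin(a),np.cos(a)]);ey=-np.array([np.cos(a),np.sin(a)])
r=P[...,:2]-[595,82];U=r@ex;V=r@ey;z=P[...,2]
m=(abs(U)<130)&(abs(V)<140)&(z>64)&(z<76)&(H[...,1]<100)
print('wrist rim',m.sum())
if m.sum()>50:print(np.percentile(U[m],[1,5,50,95,99]).round(),np.percentile(V[m],[1,5,50,95,99]).round())
y=(abs(H[...,0]-27)<8)&(H[...,1]>150)&(z<16)
print(y.sum(), np.percentile(U[y],[1,99]) if y.any() else 0,np.percentile(V[y],[1,99])if y.any() else 0)
E
```

```text
6.4 [-0.34  0.6   0.17  1.83 -0.15  0.72  0.17] [649.3  96.2 158.8] [-179.9   -0.   105. ] 31.276926430180303 60.88270425796509
wrist rim 8578
[-99. -82.  73.  97.  98.] [-116. -115.   46.  118.  119.]
2139 [75.42536523 91.03149606] [-109.90641512   -9.84813845]
```

View pics/w2.png

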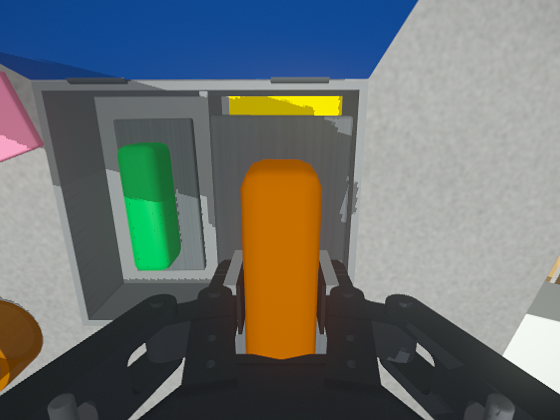

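The wrist picture shows the block squared up over the yellow bay, with the ridge at (280,255) and a sliver of yellow at (285,105). It is centred to about 1 mm. Now I'll lower it.

Emit:
play_rows(rows=[0,0.1,-2.5,0,0,0,0,0,0.1,-5,0,0,0,0,0,0.1,-7.5,0,0,0,0,0,0.1,-10,0,0,0,0,0,0.1,-11.5,0,0,0,0,0,0.1,-12.4,0,0,0,0,0,0.1,-12.8,0,0,0,0,0,0.1,-12.8,0,0,0,0])

```text
t: 7.17
eef_pos: [650.0, 97.1, 31.4]
tcp_rot: [-3.141, 0.0, 1.834]
force: [-0.8, 1.2, -3.8]
gripper_width: 31.5
grasp_force: 60.8
```

Emit:
play_rows(rows=[0,0,-0.1,0,0,0,0,0,0,-0.2,0,0,0,0,0,0,-0.3,0,0,0,0,0,0,-0.3,0,0,0,0])

```text
t: 7.5
eef_pos: [650.4, 97.8, 29.5]
tcp_rot: [3.141, 0.0, 1.835]
force: [0.7, -0.3, -3.2]
gripper_width: 31.1
grasp_force: 60.8
```

Emit:
play_rows(rows=[0,0,-0.1,0,0,0,0,0,0,-0.2,0,0,0,0,0,0,-0.3,0,0,0,0,0,0,-0.3,0,0,0,0])

```text
t: 7.83
eef_pos: [650.3, 97.8, 27.3]
tcp_rot: [3.141, -0.0, 1.835]
force: [-3.4, 0.1, 10.3]
gripper_width: 31.1
grasp_force: 62.6
```

Emit:
play_rows(rows=[0,0,0,0,0,0,0.55,0,0,0,0,0,0,0.55,0,0,0,0,0,0,0.55,0,0,0,0,0,0,0.55,0,0,0,0,0,0,0.55])

```text
t: 8.25
eef_pos: [650.2, 97.7, 25.8]
tcp_rot: [3.142, 0.0, 1.836]
force: [1.2, -1.4, 0.3]
gripper_width: 46.7
grasp_force: 0.0
```

Emit:
play_rows(rows=[0,0,2,0,0,0,0.55,0,0,5,0,0,0,0.55,0,0,9,0,0,0,0.55,0,0,13,0,0,0,0.55,0,0,17,0,0,0,0.55,0,0,21,0,0,0,0.55,0,0,25,0,0,0,0.55,0,0,28,0,0,0,0.55])

```text
t: 8.92
eef_pos: [650.5, 97.6, 309.7]
tcp_rot: [3.139, 0.0, 1.835]
force: [0.6, -1.0, 0.1]
gripper_width: 47.2
grasp_force: 0.0
```

```bash
python3 - <<'E'
from h import *
s=observe();print(s['t'],s['q'].round(2),s['eef_pos'].round(1),s['gripper_width'],s['force'].round(1))
c=snap("wrist");P=cloud(c);I=c['image'];H=cv2.cvtColor(I,cv2.COLOR_BGR2HSV).astype(int);z=P[...,2]
cv2.imwrite("pics/w3.png",I)
a=np.radians(15.1);ex=np.array([-np.sin(a),np.cos(a)]);ey=-np.array([np.cos(a),np.sin(a)])
r=P[...,:2]-[595,82];U=r@ex;V=r@ey
m=(abs(U)<130)&(V<-5)&(V>-130)
o=m&(H[...,0]<18)&(H[...,1]>150)&(z>20)&(z<90);q=np.c_[U[o],V[o]].astype(np.float32)
print('ridge',cv2.minAreaRect(q),np.percentile(z[o],[5,50,95]))
o=m&(z>12)&(z<22)&(abs(U)<88)&(V<-12)&(V>-105)&(H[...,1]<100);q=np.c_[U[o],V[o]].astype(np.float32);print('sole',cv2.minAreaRect(q),np.median(z[o]))
E
```

```text
8.9167 [-0.38  0.45  0.21  1.69 -0.11  1.01  0.14] [650.5  97.6 309.7] 47.203658861910114 [ 0.6 -1.   0.1]
ridge ((1.4390411376953125, -57.33417892456055), (31.134654998779297, 106.96935272216797), 89.3846435546875) [52.93615128 58.82098616 60.67179755]
sole ((-0.139984130859375, -57.1750373840332), (69.64138793945312, 147.84437561035156), 89.73637390136719) 15.612211111822774
```

View pics/w3.png

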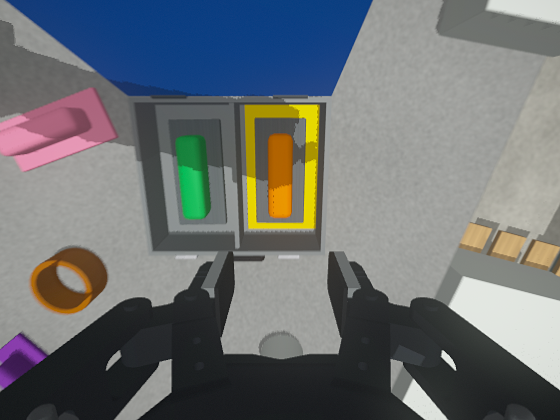

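The picture shows the orange block flat and centred in the yellow bay at (280,175). The green block is untouched at (192,177). Next I'll go up and over the lid to its outer side with the fingers shut.

Emit:
play_rows(rows=[0,0,4,0,0,0,0,0,0,7,0,0,0,0,-2,3,7,0,0,0,0,-4,6.5,7,0,0,0,0,-6,10,7,0,0,0,0,-8,13.5,7,0,0,0,0,-10,17,7,0,0,0,0,-11,18.7,7,0,0,0,0])

```text
t: 9.63
eef_pos: [536.8, 289.8, 375.4]
tcp_rot: [-3.141, -0.002, 1.841]
force: [0.0, 0.4, -0.9]
gripper_width: -0.5
grasp_force: 0.0
```

Emit:
play_rows(rows=[0,0,0,0,0,0,0,0,0,-3,0,0,0,0,0,0,-6,0,0,0,0,0,0,-9,0,0,0,0,0,0,-12,0,0,0,0,0,0,-14.5,0,0,0,0,0,0,-14.5,0,0,0,0])

```text
t: 10.22
eef_pos: [538.0, 282.7, 225.9]
tcp_rot: [-3.134, 0.003, 1.835]
force: [-1.1, 0.0, 0.2]
gripper_width: -0.1
grasp_force: 0.0
```

```bash
python3 - <<'E'
from h import *
s=observe();print(s['t'],s['q'].round(2),s['eef_pos'].round(1),np.degrees(s['tcp_rot']).round(1),s['gripper_width'],s['force'].round(1))
a=np.radians(15.1);ex=np.array([-np.sin(a),np.cos(a)]);ey=-np.array([np.cos(a),np.sin(a)])
r=s['eef_pos'][:2]-[595,82];print(r@ex,r@ey)
cv2.imwrite("pics/s4.png",snap("side")['image'])
E
```

```text
10.2167 [-0.68  0.47  0.15  1.88 -0.09  0.8  -0.22] [538.  282.7 225.9] [-179.6    0.2  105.1] -0.08974401824641941 [-1.1  0.   0.2]
208.6550220887013 2.6923506921915035
```

View pics/s4.png

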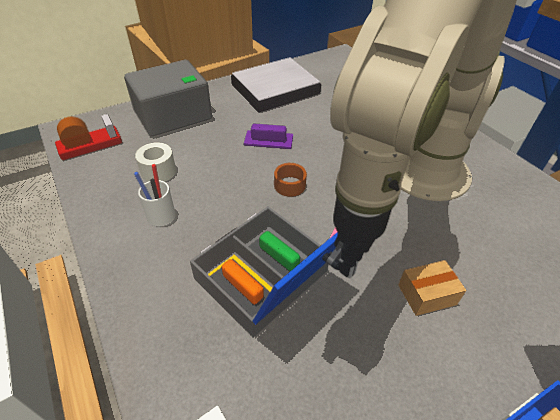

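The side view shows the fingers just outside the lid at (345,265), and the orange block packed at (243,280). Now a slow push toward the case, in the direction (0.26, −0.966).

Emit:
play_rows(rows=[0.2,-0.8,0,0,0,0,0,0.4,-1.5,0,0,0,0,0,0.6,-2.2,0,0,0,0,0,0.8,-2.9,0,0,0,0,0,1.0,-3.6,0,0,0,0,0,1.15,-4.3,0,0,0,0,0,1.35,-5.0,0,0,0,0,0,1.5,-5.7,0,0,0,0,0])

```text
t: 10.93
eef_pos: [555.4, 227.1, 231.2]
tcp_rot: [3.141, -0.0, 1.835]
force: [0.1, 0.8, 0.1]
gripper_width: 0.2
grasp_force: 0.5
```

Emit:
play_rows(rows=[0.15,-0.6,0,0,0,0,0,0.3,-1.2,0,0,0,0,0,0.5,-1.8,0,0,0,0,0,0.65,-2.4,0,0,0,0,0,0.8,-3.0,0,0,0,0,0,0.95,-3.5,0,0,0,0,0,1.1,-4.0,0,0,0,0,0])

```text
t: 11.52
eef_pos: [566.4, 187.2, 231.2]
tcp_rot: [3.141, -0.0, 1.835]
force: [0.3, 0.1, 1.2]
gripper_width: -0.0
grasp_force: 0.3
```

```bash
cat > lid.py <<'E'
from h import *
s=observe();a=np.radians(15.1);ex=np.array([-np.sin(a),np.cos(a)]);ey=-np.array([np.cos(a),np.sin(a)])
r=s['eef_pos'][:2]-[595,82];print(s['t'],s['eef_pos'].round(1),'u',r@ex,s['force'].round(1))
for n in("side","top"):
    c=snap(n);P=cloud(c);H=cv2.cvtColor(c['image'],cv2.COLOR_BGR2HSV).astype(int)
    r=P[...,:2]-[595,82];U=r@ex;V=r@ey;z=P[...,2]
    L=(abs(V)<120)&(abs(U)<200)&(abs(H[...,0]-115)<15)&(H[...,1]>130)&(z>60)&(z<300)
    if L.sum()>50: print(n,L.sum(),'angle est',np.median(np.arctan2(z[L]-70,99-U[L])[np.hypot(z[L]-70,99-U[L])>80]),'zmax',np.percentile(z[L],99))
    cv2.imwrite(f"pics/{n}_{s['t']:.2f}.png",c['image'])
E
python3 lid.py
```

```text
11.5167 [566.4 187.2 231.2] u 109.03794572612821 [0.3 0.1 1.2]
side 5435 angle est 1.5747640408586576 zmax 271.57992863902854
top 195 angle est 1.5143721876270082 zmax 275.0910750524331
```

Emit:
play_rows(rows=[0.1,-0.5,0,0,0,0,0,0.25,-1.0,0,0,0,0,0,0.4,-1.5,0,0,0,0,0,0.55,-2.0,0,0,0,0,0,0.65,-2.4,0,0,0,0,0,0.65,-2.4,0,0,0,0,0])

```text
t: 12.12
eef_pos: [572.9, 162.3, 230.9]
tcp_rot: [-3.142, 0.001, 1.834]
force: [-0.1, -0.2, -0.1]
gripper_width: 0.1
grasp_force: 0.0
```

```bash
python3 lid.py
```

```text
12.1167 [572.9 162.3 230.9] u 83.271730916388 [-0.1 -0.2 -0.1]
side 7006 angle est 1.4022069972697366 zmax 267.3254314371407
top 305 angle est 1.3573327340433747 zmax 270.7875650427622
```

Emit:
play_rows(rows=[-0.3,1,0,0,0,0,0,-0.8,3,0,0,0,0,0,-1.6,6,0,0,0,0,0,-2.3,9,0,0,0,0,0,-2.6,10,0,0,0,0,0,-2.6,10,0,0,0,0,0,-2.6,10,0,0,0,0,0,-2.6,10,0,0,0,0,0])

```text
t: 12.88
eef_pos: [546.7, 262.8, 230.9]
tcp_rot: [-3.141, 0.001, 1.835]
force: [0.6, -1.1, -0.3]
gripper_width: 0.3
grasp_force: 0.0
```

```bash
python3 lid.py
```

```text
12.8833 [546.7 262.8 230.9] u 187.13627981741527 [ 0.6 -1.1 -0.3]
side 9691 angle est 1.026131009200075 zmax 239.47365711032
top 4144 angle est 0.9841209678612497 zmax 236.47848536146049
```

The lid is falling freely, so I'll wait.

Emit:
play_rows(rows=[0,0,0,0,0,0,0,0,0,0,0,0,0,0,0,0,0,0,0,0,0,0,0,0,0,0,0,0,0,0,0,0,0,0,0,0,0,0,0,0,0,0,0,0,0,0,0,0,0,0,0,0,0,0,0,0])

```text
t: 13.65
eef_pos: [546.6, 263.7, 230.9]
tcp_rot: [-3.142, 0.0, 1.836]
force: [0.3, -0.2, 0.3]
gripper_width: 0.3
grasp_force: 0.0
```

Emit:
play_rows(rows=[0,0,0,0,0,0,0,0,0,0,0,0,0,0,0,0,0,0,0,0,0,0,0,0,0,0,0,0,0,0,0,0,0,0,0,0,0,0,0,0,0,0,0,0,0,0,0,0,0,0,0,0,0,0,0,0])

```text
t: 14.32
eef_pos: [546.6, 263.7, 230.9]
tcp_rot: [3.142, 0.0, 1.836]
force: [-0.5, -0.2, 0.7]
gripper_width: 0.4
grasp_force: 0.0
```

Emit:
play_rows(rows=[0,0,0,0,0,0,0,0,0,0,0,0,0,0,0,0,0,0,0,0,0,0,0,0,0,0,0,0,0,0,0,0,0,0,0,0,0,0,0,0,0,0,0,0,0,0,0,0,0,0,0,0,0,0,0,0])

```text
t: 14.98
eef_pos: [546.6, 263.7, 230.9]
tcp_rot: [3.142, 0.0, 1.836]
force: [-0.1, 0.0, 0.0]
gripper_width: 0.1
grasp_force: 0.0
```

```bash
python3 lid.py; cp pics/side_1[45]*.png pics/end.png; ls pics
```

```text
14.9833 [546.6 263.7 230.9] u 188.028391484104 [-0.1  0.   0. ]
side 8057 angle est 0.08363831487818188 zmax 84.71235268080957
top 6213 angle est 0.07830200101673451 zmax 87.91558973999489
crop.png
end.png
s4.png
side0.png
side_11.52.png
side_12.12.png
side_12.88.png
side_14.98.png
top0.png
top_11.52.png
top_12.12.png
top_12.88.png
top_14.98.png
w1.png
w2.png
w3.png
```

View pics/end.png

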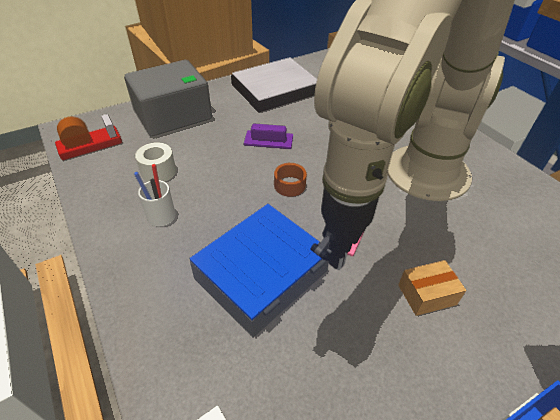

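The picture shows the lid lying flat on the case around (262,262), with the robot clear of it. The measured 0.08 rad is just the 10 mm plate thickness. I'll wait briefly, then hand in.

Emit:
play_rows(rows=[0,0,0,0,0,0,0,0,0,0,0,0,0,0,0,0,0,0,0,0,0,0,0,0,0,0,0,0,0,0,0,0,0,0,0,0,0,0,0,0,0,0,0,0,0,0,0,0,0,0,0,0,0,0,0,0])

```text
t: 15.75
eef_pos: [546.6, 263.7, 230.9]
tcp_rot: [3.142, 0.0, 1.835]
force: [0.0, 0.4, -0.2]
gripper_width: -0.2
grasp_force: 0.0
```

```bash
python3 lid.py; python3 -c "
from cell import finish_job;print(finish_job())"
```

```text
15.75 [546.6 263.7 230.9] u 188.06419932219526 [ 0.   0.4 -0.2]
side 8060 angle est 0.08383640812135379 zmax 84.60584806324181
top 6227 angle est 0.07813056105289415 zmax 88.08236169126167
the job is handed in; nothing more can be done
None
```

I packed the orange block flat and centred in the yellow bay, let the lid swing shut by its own weight, and handed the job in at about 16 s; the hand-in returned no verdict.

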